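# Pin the flower press shut and hold it

### The arm

A 6-joint arm with a two-finger parallel gripper is mounted at the origin on the work surface. World frame = base frame: x ahead of the robot, y to its left, z up, the work surface at z = 0. Lengths are in m, angles in rad, forces in N, time in s.
With the tool pointing down it reaches from about 0.3 to 0.875 m from the base axis. Payload 6.4 kg.
Tool frame: the origin (TCP) lies between the finger pads; the fingertips stand ctrl.tip_extent ahead of it and the grasp point (between the pads) is the TCP (ctrl.tip_extent is the distance from the TCP to the fingertips, in m); z points along the fingers, y is the line along which they close (so a half turn about z gives the same grasp; the last joint's range is limited). The gripper opens to 85 mm and grips with 20 to 120 N. Pads are 22 mm wide; open, the fingers measure 114 mm over their backs; the gripper's body (76 mm by 85 mm) begins 54 mm behind the grasp point. The pads swing forward as they close: fully open they stand 13 mm farther back than shut.
Start: joints at [1.067, 0.181, 1.607, -0, 1.354, -0.206], TCP at [0.169, 0.55, 0.25] pointing down, gripper open.
Joint ranges: [-2.99, 2.99], [-0.89, 2.07], [0.3, 2.58], [-1.14, 4.28], [0, 2.63], [-3.12, 3.12]. Speed limits (rad/s): [2.57, 2.57, 3.01, 3.14, 3.14, 3.14].

### API

Orientations are given as a unit quaternion [w, x, y, z].
In Python, from bench import ctrl gives the robot as it stands.
- The arm moves only by the tool send_rows, never from a script. Its arguments are lists of equal length, an entry for each row: "dr": the turn, a rotation vector about the tool's x, y, z in units of 6 degrees (1.0 is 6 degrees), a list of three; "xyz": the shift along the tool's x, y, z in cm, a list of three; "jaw": the opening in per cent of the stroke, from 0 (shut) to 100 (fully open). In form: {"dr": [[wx, wy, wz], ...], "xyz": [[dx, dy, dz], ...], "jaw": [jaw, ...]}. A call has exactly 8 rows; each row is the pose to reach, as a shift and turn from the pose commanded when the call began, along the tool's axes at that moment; what a row does not reach only later rows make up. A row lasts 1/8 s, in which the tool goes at most 62.5 mm and 10.7 degrees, less where a joint would pass 70% of its speed; a pose out of reach is approached as far as the arm can. A call with a gripper value outside its range is refused whole. The fingers move at their own pace and stop on an object; the grip force is fixed at half the most. Time passes only in rows, so rows that repeat a pose let the fingers close, or fill a call up. It gives the time, the measured TCP pose, the force, the opening and the grip force at its end, in the units of the state.
- ctrl.get_obs(): the state, without advancing time (a new reading comes with each control period).
- ctrl.camera(name): name is "scene" or "top"; returns the picture (480x640x3 uint8, red, green, blue); there is no depth.
- ctrl.calibration(name): a dict with "camera_matrix" (3x3 intrinsics, pixels), "world_from_camera" (4x4, takes a point from camera to world coordinates). Camera axes: x right, y up, looking along -z (the intrinsics and any distortion apply to the point x, -y, -z); pixel columns grow to the right and rows downward; lengths in m; the calibration is good to about 2 mm. A picture is of the moment at which its call begins. calibration takes no time and is no camera call.
- ctrl.hand_in(): hands the job in; it is judged then, once.
The state is a dict: "time_s": time; "q": joint angles; "dq": joint speeds; "joint_efforts": joint torques, N m; "eef_pos": TCP position; "eef_rot": TCP orientation; "wrist_force": force on the tool from outside, world axes, zero at the start; "torque": the same for the moment, N m; "opening": opening from 0.0 (shut) to 1.0 (fully open); "grasp_force": force on a finger pad.
Only numpy, scipy, OpenCV 4.12 (cv2) and the standard library are available. Lean on these libraries where they do the work, as an engineer would, in place of code of your own. Each camera call takes 0.05 s, during which the arm holds its last target. There are 200 camera calls.

### The job

Close the flower press: swing its upper board down onto the card sheets, and push the longer of the two knob bolts that stand in the wooden block straight down through the holes in both boards, until its washer bears on the upper board and the springy press is squeezed fully shut. Finish while still pressing the bolt down by its knob, so that the press stays shut and I can spin the wing nut on from below. Leave everything else on the table where it is.

Things in the scene. Friction and masses are not known exactly. Their poses are not given: they have to be found in the camera images.
- press: Flower press, fixed. Birch-ply base board 150 (x) x 200 (y) mm on four feet, a wooden strip along each long edge (+y, -y), card sheets between the strips. Base board's underside 34 mm, strips' tops 64 mm above the table. Origin: on the table under its middle; z up, +y to the hinged edge, -y to the free edge, x along the hinge.
- press_lid (a joint): Opening angle of the press's upper board, rad: 0 = shut flat on the strips, 1.57 = upright. Its stiff hinge holds it where it stands above about 0.95 rad; pushed below about 0.6 it sinks onto the springy sheets, which keep it about 0.1 rad ajar (hole some 20 mm up). Pressing it shut at the hole takes about 10 N; let go, it springs ajar again.
- lid_hinge (a point): Point on the upper board's hinge line (fixed, 95 mm to +y of the press's middle, 64 mm above the table), mid-width, level with the board's inner face. Axes turn with the board: -y runs along it to its free edge, z is the outward normal (up when shut). The board: plywood, 150 x 200 x 10 mm, 0.23 kg, free edge 195 mm from the hinge line.
- lid_hole (a point): Centre of the 14 mm hole in the upper board, at its outer (upper when shut) face; 181 mm from the hinge line, 14 mm from the free edge, middle of the width. Axes turn with the board: z is the outward normal. When shut it lies 74 mm above the table.
- strip_hole (a point): Mouth of the 12 mm hole that goes down through the free-edge strip and the base board (30 mm deep, open below): centre of the hole, at the top of the strip, 64 mm above the table. z up. The lid's hole lies over it when shut.
- bolt_block: Wooden block, fixed, 150 (x) x 50 (y) x 36 mm, origin under its middle, with three holes 45 mm apart along its x axis, 28 mm deep. The two knob bolts stand upright in its two end holes, either way round.
- long_bolt: The long bolt, the one to use; it stands 26 mm higher than the other. Upright steel shank 8 mm thick and 62 mm long with a tapered tip, then a steel washer 34 mm wide and 3 mm thick, then a pale wooden knob 28 mm wide and 37 mm tall (whole bolt 102 mm, 0.055 kg). Origin: centre of the tip; z points up the shank to the knob. In the block the tip is 8 mm above the table.
- short_bolt: The short bolt, not to be used: same washer and knob, shank only 36 mm long (whole bolt 76 mm). Origin: centre of the tip; z up to the knob.
- wing_nut: Steel wing nut, 38 mm over the wings, 14 mm tall, loose on the table; leave alone. Origin under its middle.
- salve_tin: Flat round aluminium tin, 58 mm wide, 21 mm tall; leave alone. Origin under its middle.
- tweezers: Steel tweezers lying flat, 130 x 20 x 8 mm; leave alone. Origin under the middle.
- tumbler: Drinking glass, 72 mm wide, 85 mm tall; leave alone. Origin under its middle.
- spectacles: Black-rimmed reading glasses standing open on the table, 125 mm wide, 140 mm deep, 42 mm tall; leave alone. Origin under the bridge.
- remote: Black remote control lying flat, 165 x 46 x 18 mm; leave alone. Origin under its middle.
- book: Blue hardback book lying flat, 130 x 190 x 28 mm; leave alone. Origin under its middle.

How it is judged:
By the outcome, as a careful person would: the job done as asked, in the order asked, and still so for the second after the job is handed in, while the arm keeps its last pose, push and grip.
It also fails if it takes over 61 s, if anything falls off the work surface, if the arm or the gripper's body presses on something with over 40 N, if the wrist force passes 120 N, or if a joint passes its speed limit or range.

## Working session

There is one attempt and no reset: what is moved stays moved. The work goes in short steps, Python scripts to look and compute and a tool call to move; the robot and the scene stay as the last step left them, time stands still between calls to the robot, and variables do not carry over. Pictures are saved under pics/ and viewed, at most 12 in all, crops included, and the job is handed in when it is done.

Besides the shell and the picture viewer there is one more tool, called after "Request:" as name(argument=value, ...), one argument or row to a line, values as JSON. send_rows: Moves the arm, as the interface text tells. Its arguments: {"type":"object","properties":{"dr":{"type":"array","items":{"type":"array","items":{"type":"number"}}},"xyz":{"type":"array","items":{"type":"array","items":{"type":"number"}}},"jaw":{"type":"array","items":{"type":"number"}}},"required":["dr","xyz","jaw"]}

```bash
mkdir -p pics; python3 - <<'E'
from bench import ctrl
import cv2,numpy as np
for n in("scene","top"):
    cv2.imwrite(f"pics/{n}0.png",ctrl.camera(n)[:,:,::-1])
    c=ctrl.calibration(n);print(n,np.round(c["camera_matrix"],1).tolist(),np.round(c["world_from_camera"],3).tolist(),[k for k in c])
o=ctrl.get_obs();print(o,ctrl.tip_extent)
E
```

```text
scene [[477.2, 0.0, 320.4], [0.0, 477.2, 245.3], [0.0, 0.0, 1.0]] [[-0.109, -0.753, 0.649, 1.293], [0.994, -0.079, 0.075, 0.063], [-0.005, 0.653, 0.758, 0.967], [0.0, 0.0, 0.0, 1.0]] ['camera_matrix', 'world_from_camera']
top [[457.0, 0.0, 325.1], [0.0, 457.0, 235.5], [0.0, 0.0, 1.0]] [[-0.006, 0.997, -0.082, 0.461], [-1.0, -0.007, -0.004, -0.012], [-0.004, 0.082, 0.997, 1.134], [0.0, 0.0, 0.0, 1.0]] ['camera_matrix', 'world_from_camera']
{'time_s': 0.1, 'q': array([ 1.06667290e+00,  1.81459204e-01,  1.60796652e+00,  5.23724677e-06,
        1.35381461e+00, -2.06284937e-01]), 'dq': array([ 0.00025253, -0.00073375, -0.00130378,  0.000634  ,  0.00092061,
        0.00096372]), 'joint_efforts': array([ 1.06967720e-03, -4.45877337e+01, -3.52237272e+01, -2.87602197e-04,
        4.35036316e-03, -1.15310556e-05]), 'eef_pos': array([0.16846375, 0.54924653, 0.2494502 ]), 'eef_rot': array([-2.88913137e-04,  1.48369933e-01,  9.88931587e-01, -7.71521449e-04]), 'wrist_force': array([-0.07011192, -0.61379004,  0.80027791]), 'torque': array([ 0.01901784,  0.00563516, -0.02886157]), 'grasp_force': 0.0, 'opening': 1.0019907129330976} 0.019
```

View pics/scene0.png

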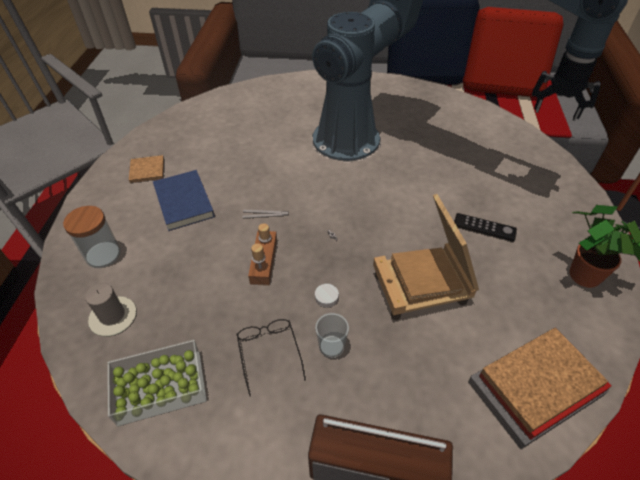

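View pics/top0.png

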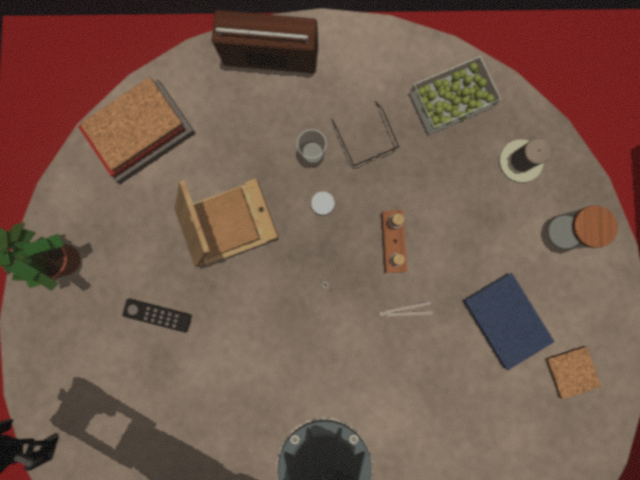

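The scene shows the press with its lid upright (hinge on the right), hole near (388,281), and bolt knobs at (264,232) and (257,252). In the top view the strip hole is near (261,210), with knobs near (397,219) and (397,260). Next I'll enlarge both views.

```bash
cat > h.py <<'E'
from bench import ctrl
import cv2,numpy as np
def ray(n,u,v):
    c=ctrl.calibration(n);K=c["camera_matrix"];T=np.array(c["world_from_camera"])
    d=np.linalg.inv(K)@[u,v,1];d=T[:3,:3]@(d*[1,-1,-1]);return T[:3,3],d
def onz(n,u,v,z):
    o,d=ray(n,u,v);return o+d*(z-o[2])/d[2]
def tri(a,b):
    (o,d),(p,e)=ray("scene",*a),ray("top",*b)
    s=np.linalg.lstsq(np.stack([d,-e],1),p-o,rcond=None)[0]
    A,B=o+s[0]*d,p+s[1]*e;return (A+B)/2,np.linalg.norm(A-B)
def px(n,P):
    c=ctrl.calibration(n);K=c["camera_matrix"];T=np.linalg.inv(c["world_from_camera"])
    q=(T@[*P,1])[:3]*[1,-1,-1];q=K@q;return q[:2]/q[2]
E
python3 - <<'E'
import cv2,numpy as np
s=cv2.imread("pics/scene0.png");t=cv2.imread("pics/top0.png")
def cr(i,x,y,w,h,k):return cv2.resize(i[y:y+h,x:x+w],None,fx=k,fy=k,interpolation=cv2.INTER_CUBIC)
a=np.hstack([cr(s,365,190,130,130,2.3*1),cr(s,235,215,50,75,4)[:299,:200]]) 
b=np.hstack([cr(t,170,170,115,100,2.6)[:260],np.zeros((260,1,3),np.uint8),cr(t,372,202,50,75,260/75)])
w=max(a.shape[1],b.shape[1]);p=lambda i:cv2.copyMakeBorder(i,0,0,0,w-i.shape[1],0)
cv2.imwrite("pics/c1.png",np.vstack([p(a),p(b)]));print(a.shape,b.shape)
E
```

```text
(299, 499, 3) (260, 473, 3)
```

View pics/c1.png

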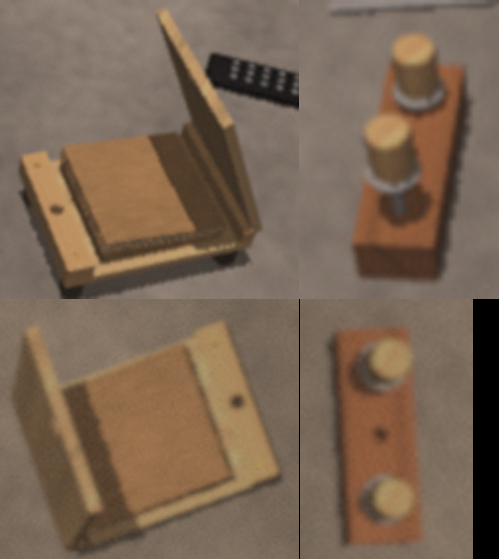

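The long bolt is the far-x one: scene knob top (257,247), top view (398,220), with its shank visible. Strip hole: scene (389,281), top view (261,209).

```bash
python3 - <<'E'
from h import *
s=cv2.imread("pics/scene0.png");t=cv2.imread("pics/top0.png")
def dark(i,u,v,r=4):
    u0,v0=round(u),round(v);g=cv2.cvtColor(i,6)[v0-r:v0+r+1,u0-r:u0+r+1].astype(float)
    w=np.clip(np.median(g)-15-g,0,None);y,x=np.mgrid[-r:r+1,-r:r+1]
    return u0+(w*x).sum()/w.sum(),v0+(w*y).sum()/w.sum()
hs,ht=dark(s,389.3,280.9),dark(t,261.2,209.2);print(hs,ht)
print("hole tri",tri(hs,ht),onz("scene",*hs,.064),onz("top",*ht,.064))
for n,a,b in(("long",(257.2,246.7),(398,219.6)),("short",(235+(413-299)/4,215+48/4),(372+(395-300)/3.467,202+(495-299)/3.467))):
    print(n,tri(a,b))
    for z in(.110,.084):print(z,onz("scene",*a,z),onz("top",*b,z))
mt=dark(t,395.1,240.9,3);print("mid hole",mt,onz("top",*mt,.036))
hsv=cv2.cvtColor(t,cv2.COLOR_BGR2HSV)
print("strip corners",[onz("top",170+x/2.6,170+(y-299)/2.6,.064).round(4) for x,y in((222,322),(280,472),(187,346),(233,480))])
print("lid free-edge tri",tri((365+162/2.3,190+12/2.3),(170+33/2.6,170+29/2.6)),tri((365+231/2.3,190+123/2.3),(170+97/2.6,170+(515-299)/2.6)))
print("block top corners",[onz("top",372+(x-300)/3.467,202+(y-299)/3.467,.036).round(4) for x,y in((336,333),(408,330),(420,540),(350,541))])
print("block scene corners",[onz("scene",235+(x-299)/4,215+y/4,.036).round(4) for x,y in((391,66),(466,68),(438,246),(356,243))])
E
```

```text
(np.float64(388.9727793696275), np.float64(280.8323782234957)) (np.float64(260.80155642023345), np.float64(209.0058365758755))
hole tri (array([0.61246509, 0.14452165, 0.06303497]), np.float64(0.0023292630628278174)) [0.61300467 0.1455994  0.064     ] [0.61237506 0.14320664 0.064     ]
long (array([ 0.57948667, -0.17159821,  0.10970867]), np.float64(0.0028638145014953276))
0.11 [ 0.57975922 -0.17005249  0.11      ] [ 0.57965023 -0.1729916   0.11      ]
0.084 [ 0.55810403 -0.17711554  0.084     ] [ 0.58266523 -0.17706977  0.084     ]
short (array([ 0.49245762, -0.17614597,  0.08475616]), np.float64(0.004535443727239256))
0.11 [ 0.51544398 -0.16705632  0.11      ] [ 0.49196283 -0.17443165  0.11      ]
0.084 [ 0.49183731 -0.17402846  0.084     ] [ 0.49275195 -0.17854638  0.084     ]
mid hole (np.float64(394.87640449438203), np.float64(240.61797752808988)) [ 0.53737234 -0.17610018  0.036     ]
strip corners [array([0.6847, 0.1565, 0.064 ]), array([0.5469, 0.1031, 0.064 ]), array([0.6627, 0.1883, 0.064 ]), array([0.5399, 0.1456, 0.064 ])]
lid free-edge tri (array([0.62050065, 0.2183308 , 0.35663464]), np.float64(0.03347449090203459)) (array([0.50928332, 0.2925571 , 0.09352907]), np.float64(0.06216528167017548))
block top corners [array([ 0.6075, -0.1472,  0.036 ]), array([ 0.6092, -0.1975,  0.036 ]), array([ 0.4631, -0.2028,  0.036 ]), array([ 0.4627, -0.1545,  0.036 ])]
block scene corners [array([ 0.4658, -0.1984,  0.036 ]), array([ 0.4624, -0.1487,  0.036 ]), array([ 0.6092, -0.141 ,  0.036 ]), array([ 0.6122, -0.1913,  0.036 ])]
```

```bash
cat >> h.py <<'E'
from scipy.spatial.transform import Rotation as Ro
H=np.array([.6127,.1445]);a=np.radians(21.2)
XP=np.array([np.cos(a),np.sin(a)]);YP=np.array([-np.sin(a),np.cos(a)]);HG=H+.181*YP
def rel(*P):
    "cm shift in tool axes from the present pose to world point(s)"
    o=ctrl.get_obs();q=np.array(o["eef_rot"]);R=Ro.from_quat(q[[1,2,3,0]])
    for p in P:print(np.round(p,4),"->",R.inv().apply(np.array(p)-o["eef_pos"]).round(4)*100)
def pp(x,y,z):
    "press-frame point relative to hinge line"
    return np.array([*(HG+x*XP+y*YP),z])
E
python3 - <<'E'
from h import *
print(HG)
for n,u,v in(("top",182.7,181.2),("scene",435.4,195.2)):
    o,d=ray(n,u,v);m=np.array([*XP,0]);h=np.array([*HG,.064]);k=((h-o)@m+.075)/(d@m);P=o+k*d-h
    y,z=P[:2]@YP,P[2];print(n,"y,z",y,z,"r",np.hypot(y,z),"ang",np.arctan2(z,-y))
rel(pp(0,.08,.25),pp(0,.08,.235))
for th in(1.6,1.4,1.2,1.0,.8,.6,.45):
    r=.165;y=-r*np.cos(th)+.014*np.sin(th);z=.064+r*np.sin(th)+.014*np.cos(th)
    print(th,end=" ");rel(pp(0,y,z+.019))
E
```

```text
[0.54724595 0.31325061]
top y,z -0.073144742516164 0.17878525694630282 r 0.1931691524522263 ang 1.1824521222144229
scene y,z -0.16000793115357037 0.3366942856612581 r 0.37278087401178533 ang 1.1271586377407603
[0.5183 0.3878 0.25  ] -> [-38.18  -5.16  -0.06]
[0.5183 0.3878 0.235 ] -> [-38.18  -5.16   1.44]
1.6 [0.5404 0.3308 0.2475] -> [-41.97  -9.97   0.19]
1.4 [0.5524 0.3    0.248 ] -> [-44.02 -12.56   0.15]
1.2 [0.5641 0.2697 0.2419] -> [-46.03 -15.11   0.77]
1.0 [0.5752 0.2411 0.2294] -> [-47.93 -17.52   2.02]
0.8 [0.5852 0.2154 0.2111] -> [-49.63 -19.68   3.85]
0.6 [0.5936 0.1937 0.1877] -> [-51.08 -21.51   6.19]
0.45 [0.5988 0.1804 0.1674] -> [-51.96 -22.62   8.23]
```

Request:
send_rows(
  dr=[
    [0, 0, 0],
    [0, 0, 0],
    [0, 0, 0],
    [0, 0, 0],
    [0, 0, 0],
    [0, 0, 0],
    [0, 0, 0],
    [0, 0, 0],
  ],
  xyz=[
    [-5, -1, 0],
    [-11, -2, 0],
    [-17, -3, 0],
    [-23, -4.5, 0],
    [-29, -6, 0],
    [-35, -7.5, 0],
    [-39, -8.5, 0],
    [-41.5, -9.4, 0],
  ],
  jaw=[0, 0, 0, 0, 0, 0, 0, 0],
)

```text
time_s: 1.1
eef_pos: [0.5392, 0.3366, 0.2496]
eef_rot: [-0.0, 0.149, 0.989, -0.0]
wrist_force: [-0.1, 0.7, 0.3]
opening: 0.001
grasp_force: 0.0
```

```bash
python3 - <<'E'
from h import *
o=ctrl.get_obs();print(o["eef_pos"],o["eef_rot"],o["opening"],o["time_s"])
for th in(1.3,1.2,1.1,1.0,.9,.8,.7,.6,.5,.4):
    r=.165;y=-r*np.cos(th)+.014*np.sin(th);z=.064+r*np.sin(th)+.014*np.cos(th)
    print(th,end=" ");rel(pp(0,y,z+.019))
s,t=[ctrl.camera(n)[:,:,::-1] for n in("scene","top")]
cv2.imwrite("pics/p1.png",np.hstack([cv2.resize(s[120:330,350:510],None,fx=2.4,fy=2.4),cv2.resize(t[120:330,130:290],None,fx=2.4,fy=2.4)]))
E
```

```text
[0.5392049  0.33657355 0.24957012] [-4.81412872e-04  1.49186199e-01  9.88808969e-01 -2.63137475e-04] 0.000538435674298814 1.1
1.3 [0.5583 0.2847 0.2457] -> [-3.36 -4.39  0.38]
1.2 [0.5641 0.2697 0.2419] -> [-4.36 -5.66  0.77]
1.1 [0.5698 0.2551 0.2364] -> [-5.33 -6.88  1.32]
1.0 [0.5752 0.2411 0.2294] -> [-6.26 -8.06  2.02]
0.9 [0.5804 0.2279 0.221 ] -> [-7.14 -9.17  2.86]
0.8 [0.5852 0.2154 0.2111] -> [ -7.97 -10.22   3.85]
0.7 [0.5896 0.204  0.2   ] -> [ -8.73 -11.18   4.96]
0.6 [0.5936 0.1937 0.1877] -> [ -9.42 -12.05   6.18]
0.5 [0.5972 0.1845 0.1744] -> [-10.03 -12.81   7.52]
0.4 [0.6002 0.1766 0.1601] -> [-10.56 -13.47   8.94]
```

View pics/p1.png

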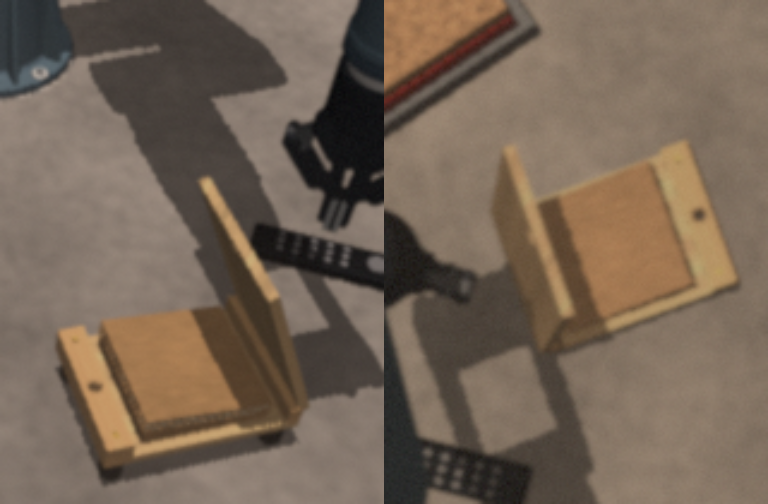

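The closed gripper sits behind the lid (top crop (465,290)), and the lid leans at about 1.18 rad. I'll push it along its arc.

Request:
send_rows(
  dr=[
    [0, 0, 0],
    [0, 0, 0],
    [0, 0, 0],
    [0, 0, 0],
    [0, 0, 0],
    [0, 0, 0],
    [0, 0, 0],
    [0, 0, 0],
  ],
  xyz=[
    [-2, -2.5, 0.2],
    [-3.4, -4.4, 0.4],
    [-4.4, -5.7, 0.8],
    [-5.3, -6.9, 1.3],
    [-5.8, -7.5, 1.7],
    [-6.3, -8.1, 2.0],
    [-6.7, -8.6, 2.4],
    [-7.1, -9.2, 2.9],
  ],
  jaw=[0, 0, 0, 0, 0, 0, 0, 0],
)

```text
time_s: 2.2
eef_pos: [0.579, 0.2291, 0.2211]
eef_rot: [0.0, 0.148, 0.989, 0.0]
wrist_force: [0.7, -0.2, 0.2]
opening: -0.001
grasp_force: 0.2
```

Request:
send_rows(
  dr=[
    [0, 0, 0],
    [0, 0, 0],
    [0, 0, 0],
    [0, 0, 0],
    [0, 0, 0],
    [0, 0, 0],
    [0, 0, 0],
    [0, 0, 0],
  ],
  xyz=[
    [-0.4, -0.5, 0.5],
    [-0.8, -1.0, 1.0],
    [-1.2, -1.5, 1.5],
    [-1.6, -2.0, 2.1],
    [-2.0, -2.4, 2.7],
    [-2.3, -2.9, 3.3],
    [-2.6, -3.3, 4.0],
    [-2.9, -3.6, 4.6],
  ],
  jaw=[0, 0, 0, 0, 0, 0, 0, 0],
)

```text
time_s: 3.2
eef_pos: [0.5959, 0.186, 0.1747]
eef_rot: [-0.0, 0.148, 0.989, -0.0]
wrist_force: [0.6, -0.3, -0.4]
opening: -0.0
grasp_force: 0.0
```

```bash
python3 - <<'E'
from h import *
o=ctrl.get_obs();print(o["eef_pos"],o["time_s"],o["wrist_force"])
s,t=[ctrl.camera(n)[:,:,::-1] for n in("scene","top")]
cv2.imwrite("pics/p2.png",np.hstack([cv2.resize(s[120:330,350:510],None,fx=2.4,fy=2.4),cv2.resize(t[120:330,130:290],None,fx=2.4,fy=2.4)]))
E
```

```text
[0.5959071  0.18601571 0.17472715] 3.2 [ 0.59091173 -0.29332962 -0.43976059]
```

View pics/p2.png

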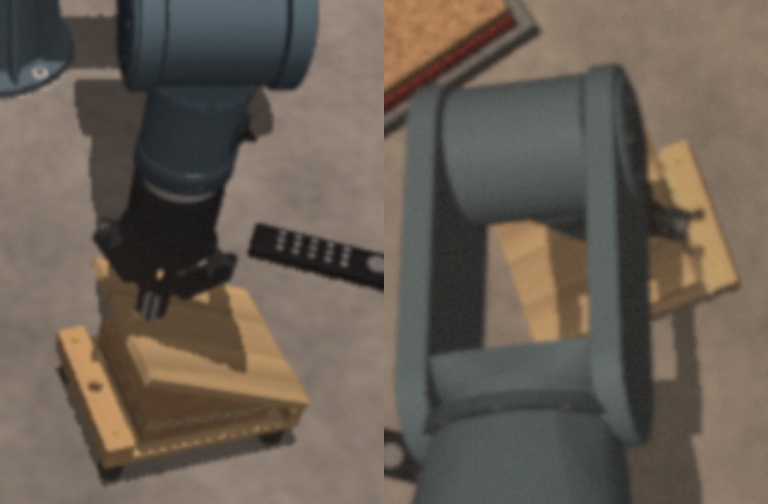

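Lid is down to roughly 0.5 rad, with the gripper over it near crop (150,300). I'll push further down until it sinks, then lift.

Request:
send_rows(
  dr=[
    [0, 0, 0],
    [0, 0, 0],
    [0, 0, 0],
    [0, 0, 0],
    [0, 0, 0],
    [0, 0, 0],
    [0, 0, 0],
    [0, 0, 0],
  ],
  xyz=[
    [-0.3, -0.3, 0.7],
    [-0.5, -0.6, 1.4],
    [-0.7, -0.8, 2.1],
    [-0.8, -1.0, 2.8],
    [-0.9, -1.1, 3.5],
    [-0.9, -1.1, 4.2],
    [-0.9, -1.1, 4.7],
    [-0.9, -1.1, 4.7],
  ],
  jaw=[0, 0, 0, 0, 0, 0, 0, 0],
)

```text
time_s: 4.3
eef_pos: [0.6009, 0.1733, 0.1277]
eef_rot: [-0.0, 0.148, 0.989, -0.0]
wrist_force: [1.1, -0.2, 1.0]
opening: -0.0
grasp_force: 0.0
```

```bash
python3 - <<'E'
from h import *
rel([.5805,-.1715,.20],[.5805,-.1715,.097],[.5805,-.1715,.16])
E
```

```text
[ 0.5805 -0.1715  0.2   ] -> [ -8.15 -33.56  -7.22]
[ 0.5805 -0.1715  0.097 ] -> [ -8.16 -33.56   3.08]
[ 0.5805 -0.1715  0.16  ] -> [ -8.16 -33.56  -3.22]
```

Request:
send_rows(
  dr=[
    [0, 0, 0],
    [0, 0, 0],
    [0, 0, -0.5],
    [0, 0, -1],
    [0, 0, -1.5],
    [0, 0, -2],
    [0, 0, -2.5],
    [0, 0, -2.8],
  ],
  xyz=[
    [0, 0, -4],
    [-1, -4, -7.2],
    [-2.5, -10, -7.2],
    [-4, -16, -7.2],
    [-5.5, -22, -7.2],
    [-7, -28, -7.2],
    [-8, -32, -7.2],
    [-8.2, -33.6, -7.2],
  ],
  jaw=[0, 0, 30, 65, 65, 65, 65, 65],
)

```text
time_s: 5.3
eef_pos: [0.5809, -0.175, 0.2008]
eef_rot: [0.0, 0.003, 1.0, -0.0]
wrist_force: [-0.1, 0.7, 0.9]
opening: 0.649
grasp_force: 0.0
```

```bash
python3 - <<'E'
from h import *
print(ctrl.get_obs()["time_s"]);rel([.5805,-.1715,.20],[.5805,-.1715,.097])
s,t=[ctrl.camera(n)[:,:,::-1] for n in("scene","top")]
cv2.imwrite("pics/full3.png",s);cv2.imwrite("pics/full3t.png",t)
cv2.imwrite("pics/p3.png",np.hstack([cv2.resize(s[150:330,220:490],None,fx=1.6,fy=1.6,interpolation=2),cv2.resize(t[150:330,180:280],None,fx=1.6,fy=1.6),cv2.resize(t[190:280,340:440],(200,288))[:,:200]]))
E
```

```text
5.3
[ 0.5805 -0.1715  0.2   ] -> [0.05 0.35 0.08]
[ 0.5805 -0.1715  0.097 ] -> [ 0.06  0.36 10.38]
```

View pics/p3.png

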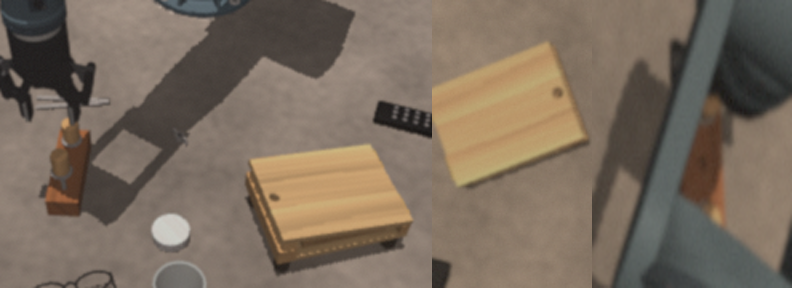

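The lid rests ajar; its hole is at scene (392,273), top (258,207.5). The gripper is above the long bolt, so I'll go down and grip.

Request:
send_rows(
  dr=[
    [0, 0, 0],
    [0, 0, 0],
    [0, 0, 0],
    [0, 0, 0],
    [0, 0, 0],
    [0, 0, 0],
    [0, 0, 0],
    [0, 0, 0],
  ],
  xyz=[
    [0.05, 0.3, 2],
    [0.05, 0.3, 5],
    [0.05, 0.3, 7.5],
    [0.05, 0.3, 9],
    [0.05, 0.3, 10],
    [0.05, 0.3, 10.4],
    [0.05, 0.3, 10.4],
    [0.05, 0.3, 10.4],
  ],
  jaw=[65, 65, 65, 65, 65, 65, 65, 65],
)

```text
time_s: 6.4
eef_pos: [0.5811, -0.1694, 0.0971]
eef_rot: [0.001, 0.002, 1.0, -0.0]
wrist_force: [0.5, 0.1, -0.3]
opening: 0.653
grasp_force: 0.0
```

Request:
send_rows(
  dr=[
    [0, 0, 0],
    [0, 0, 0],
    [0, 0, 0],
    [0, 0, 0],
    [0, 0, 0],
    [0, 0, 0],
    [0, 0, 0],
    [0, 0, 0],
  ],
  xyz=[
    [0, 0, 0],
    [0, 0, 0],
    [0, 0, 0],
    [0, 0, 0],
    [0, 0, 0],
    [0, 0, 0],
    [0, 0, 0],
    [0, 0, 0],
  ],
  jaw=[55, 45, 38, 30, 20, 15, 15, 15],
)

```text
time_s: 7.4
eef_pos: [0.5808, -0.1695, 0.0966]
eef_rot: [0.0, 0.002, 1.0, -0.0]
wrist_force: [-0.2, -3.7, 3.0]
opening: 0.313
grasp_force: 58.9
```

```bash
python3 - <<'E'
from h import *
o=ctrl.get_obs();print(o["eef_pos"],o["opening"],o["grasp_force"],o["wrist_force"],o["torque"])
a,b=(391.9,273.1),(258.1,207.5)
print(tri(a,b),onz("top",*b,.094),onz("scene",*a,.094))
rel([*H,.21])
s,t=[ctrl.camera(n)[:,:,::-1] for n in("scene","top")]
cv2.imwrite("pics/p4.png",cv2.resize(s[170:300,210:310],None,fx=4,fy=4,interpolation=2))
E
```

```text
[ 0.58080556 -0.16953019  0.09661279] 0.3128191183248364 58.90753448009491 [-0.20090524 -3.66272443  2.99196382] [-0.88679769  0.17204319 -0.06868859]
(array([0.61182775, 0.14734565, 0.09234427]), np.float64(0.004003784310383634)) [0.61165853 0.14507365 0.094     ] [0.61278623 0.14918829 0.094     ]
[0.6127 0.1445 0.21  ] -> [ -3.05  31.41 -11.36]
```

View pics/p4.png

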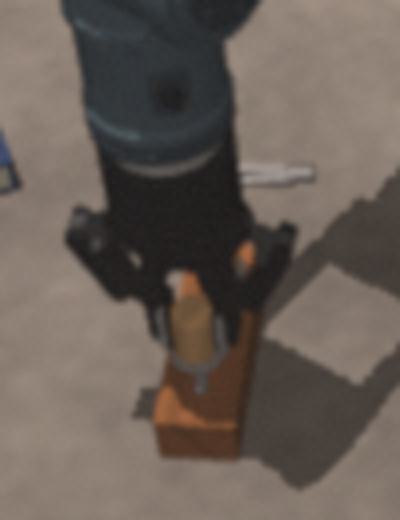

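The knob (crop (192,330)) is held between the pads, above the washer. I'll lift straight up and go to near the press.

Request:
send_rows(
  dr=[
    [0, 0, 0],
    [0, 0, 0],
    [0, 0, 0],
    [0, 0, 0],
    [0, 0, 0],
    [0, 0, 0],
    [0, 0, 0],
    [0, 0, 0],
  ],
  xyz=[
    [0, -0.1, -0.7],
    [0, -0.1, -2],
    [0, -0.1, -4],
    [0, -0.1, -6],
    [0, -0.1, -8],
    [0, 0, -10],
    [0, 0, -11.4],
    [0, 0, -11.4],
  ],
  jaw=[15, 15, 15, 15, 15, 15, 15, 15],
)

```text
time_s: 8.5
eef_pos: [0.5813, -0.1694, 0.2119]
eef_rot: [0.001, 0.002, 1.0, -0.001]
wrist_force: [0.5, 0.1, -1.0]
opening: 0.308
grasp_force: 59.1
```

Request:
send_rows(
  dr=[
    [0, 0, 0],
    [0, 0, 0],
    [0, 0, 0],
    [0, 0, 0],
    [0, 0, 0],
    [0, 0, 0],
    [0, 0, 0],
    [0, 0, 0],
  ],
  xyz=[
    [-0.2, 2, 0],
    [-0.7, 7, 0],
    [-1.2, 12, 0],
    [-1.8, 18, 0],
    [-2.4, 24, 0],
    [-2.8, 28, 0],
    [-3, 30.5, 0],
    [-3.05, 31.4, 0],
  ],
  jaw=[15, 15, 15, 15, 15, 15, 15, 15],
)

```text
time_s: 9.5
eef_pos: [0.6113, 0.1473, 0.209]
eef_rot: [-0.001, 0.001, 1.0, 0.0]
wrist_force: [0.0, -0.8, -1.2]
opening: 0.314
grasp_force: 59.2
```

```bash
python3 - <<'E'
from h import *
o=ctrl.get_obs();print(o["eef_pos"],o["opening"],o["grasp_force"],o["wrist_force"],o["time_s"])
rel([*H,.21])
s,t=[ctrl.camera(n)[:,:,::-1] for n in("scene","top")]
e=o["eef_pos"];print("expected tip px",px("scene",e-[0,0,.0886]),px("top",e-[0,0,.0886]),"washer",px("scene",e-[0,0,.025]))
cv2.imwrite("pics/s5.png",s);cv2.imwrite("pics/t5.png",t)
cv2.imwrite("pics/p5.png",np.hstack([cv2.resize(s[190:310,355:455],None,fx=4,fy=4,interpolation=2),cv2.resize(t[150:270,200:300],None,fx=4,fy=4,interpolation=2)]))
E
```

```text
[0.61132112 0.14733524 0.20898887] 0.31366055587022257 59.19612228870392 [ 0.01533424 -0.75060023 -1.2165166 ] 9.5
[0.6127 0.1445 0.21  ] -> [-0.14 -0.28 -0.1 ]
expected tip px [392.35038694 265.4036855 ] [255.31730282 205.97479542] washer [395.57070042 247.09402538]
```

View pics/p5.png

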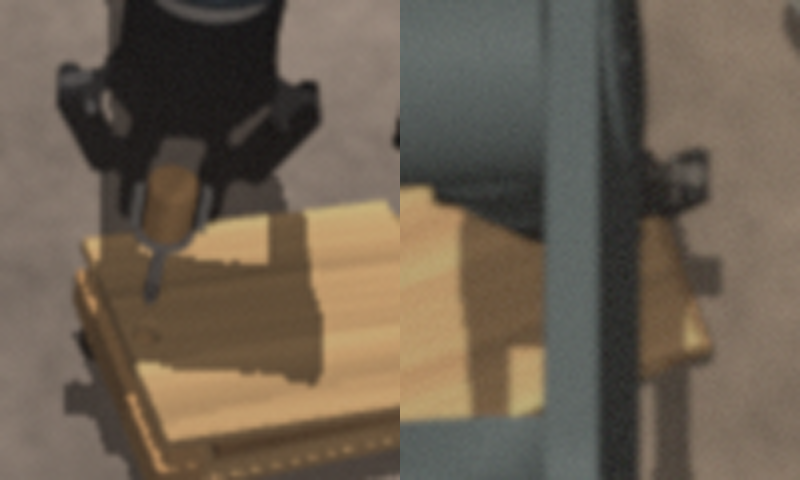

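In the scene view the tip is at (392.8,264.5), as expected, and the bolt is upright. The lid hole is in shadow near (391.8,273). I'll correct laterally, drop to just above the lid and compare.

Request:
send_rows(
  dr=[
    [0, 0, 0],
    [0, 0, 0],
    [0, 0, 0],
    [0, 0, 0],
    [0, 0, 0],
    [0, 0, 0],
    [0, 0, 0],
    [0, 0, 0],
  ],
  xyz=[
    [0, 0, 0.5],
    [0, 0, 1.0],
    [0, 0, 1.2],
    [0, 0, 1.2],
    [0, 0, 1.2],
    [0, 0, 1.2],
    [0, 0, 1.2],
    [0, 0, 1.2],
  ],
  jaw=[15, 15, 15, 15, 15, 15, 15, 15],
)

```text
time_s: 10.6
eef_pos: [0.6125, 0.1449, 0.1983]
eef_rot: [0.0, 0.002, 1.0, -0.0]
wrist_force: [0.2, 0.5, -1.5]
opening: 0.312
grasp_force: 59.2
```

```bash
python3 - <<'E'
from h import *
o=ctrl.get_obs();e=o["eef_pos"];print(e,o["wrist_force"],o["time_s"])
s,t=[ctrl.camera(n)[:,:,::-1] for n in("scene","top")]
print("expected tip px",px("scene",e-[0,0,.0886]),"hole .094",px("scene",[*H,.094]),px("scene",[*H,.064]))
cv2.imwrite("pics/s6.png",s)
f=cv2.imread("pics/full3.png")
c=lambda i:cv2.convertScaleAbs(cv2.resize(i[240:300,365:415],None,fx=8,fy=8,interpolation=2),alpha=1.6)
cv2.imwrite("pics/p6.png",np.hstack([c(s),c(f)]))
E
```

```text
[0.61252602 0.14485999 0.19834475] [ 0.18003756  0.50732737 -1.4562168 ] 10.6
expected tip px [390.73873603 268.63512873] hole .094 [389.84968405 272.90024278] [388.50386212 280.68861779]
```

View pics/p6.png

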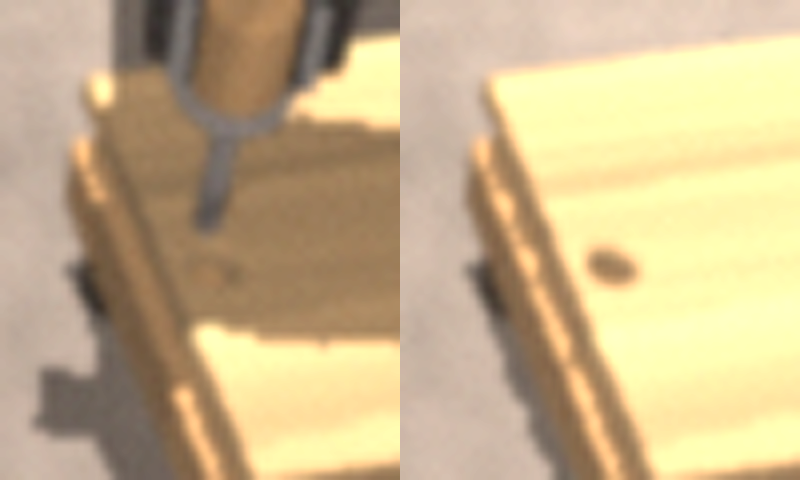

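The tip is at (390.9,268.8), matching the prediction to 0.2 px, so the scene camera agrees with the robot. The lid hole at (391.5,273.4) puts it about 2–3 mm to +y. I'll shift +1 mm and lower through the lid hole.

Request:
send_rows(
  dr=[
    [0, 0, 0],
    [0, 0, 0],
    [0, 0, 0],
    [0, 0, 0],
    [0, 0, 0],
    [0, 0, 0],
    [0, 0, 0],
    [0, 0, 0],
  ],
  xyz=[
    [0, 0.15, 0.4],
    [0, 0.15, 0.8],
    [0, 0.15, 1.2],
    [0, 0.15, 1.6],
    [0, 0.15, 2.0],
    [0, 0.15, 2.4],
    [0, 0.15, 2.7],
    [0, 0.15, 2.7],
  ],
  jaw=[15, 15, 15, 15, 15, 15, 15, 15],
)

```text
time_s: 11.7
eef_pos: [0.6124, 0.1463, 0.171]
eef_rot: [-0.0, 0.002, 1.0, -0.0]
wrist_force: [-0.7, 1.1, -0.4]
opening: 0.311
grasp_force: 59.2
```

```bash
python3 - <<'E'
from h import *
o=ctrl.get_obs();e=o["eef_pos"];print(e,o["wrist_force"],o["torque"],o["opening"],o["time_s"])
s=ctrl.camera("scene")[:,:,::-1]
c=lambda i:cv2.convertScaleAbs(cv2.resize(i[240:300,365:415],None,fx=8,fy=8,interpolation=2),alpha=1.6)
cv2.imwrite("pics/p7.png",c(s))
E
```

```text
[0.61235796 0.14629797 0.17096926] [-0.67347446  1.1013155  -0.43456802] [0.04932727 0.02144698 0.00167881] 0.3110396479899726 11.7
```

View pics/p7.png

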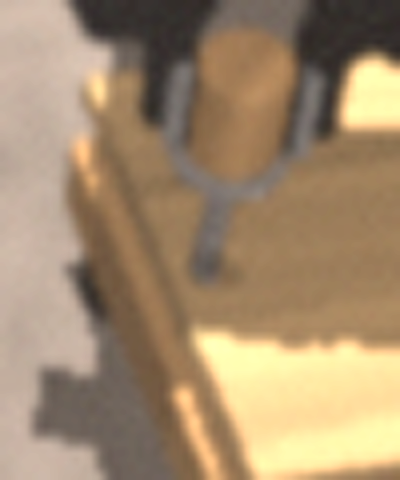

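The shank's visible end (crop (204,278)) is above where its tip should be (about 287), with no force, so it's in the lid hole. Continuing into the strip hole.

Request:
send_rows(
  dr=[
    [0, 0, 0],
    [0, 0, 0],
    [0, 0, 0],
    [0, 0, 0],
    [0, 0, 0],
    [0, 0, 0],
    [0, 0, 0],
    [0, 0, 0],
  ],
  xyz=[
    [0, -0.05, 0.5],
    [0, -0.05, 1.0],
    [0, -0.05, 1.4],
    [0, -0.05, 1.8],
    [0, -0.05, 2.1],
    [0, -0.05, 2.4],
    [0, -0.05, 2.7],
    [0, -0.05, 2.7],
  ],
  jaw=[15, 15, 15, 15, 15, 15, 15, 15],
)

```text
time_s: 12.75
eef_pos: [0.6124, 0.1458, 0.144]
eef_rot: [-0.0, 0.002, 1.0, -0.0]
wrist_force: [0.0, -0.1, -0.0]
opening: 0.312
grasp_force: 59.2
```

Tip is 9 mm into the strip hole with no force.

Request:
send_rows(
  dr=[
    [0, 0, 0],
    [0, 0, 0],
    [0, 0, 0],
    [0, 0, 0],
    [0, 0, 0],
    [0, 0, 0],
    [0, 0, 0],
    [0, 0, 0],
  ],
  xyz=[
    [0, 0, 0.5],
    [0, 0, 1.0],
    [0, 0, 1.5],
    [0, 0, 2.0],
    [0, 0, 2.5],
    [0, 0, 3.0],
    [0, 0, 3.4],
    [0, 0, 3.4],
  ],
  jaw=[15, 15, 15, 15, 15, 15, 15, 15],
)

```text
time_s: 13.75
eef_pos: [0.6129, 0.1456, 0.1104]
eef_rot: [0.0, 0.002, 1.0, -0.0]
wrist_force: [-0.3, -1.3, 2.2]
opening: 0.319
grasp_force: 59.3
```

Request:
send_rows(
  dr=[
    [0, 0, 0],
    [0, 0, 0],
    [0, 0, 0],
    [0, 0, 0],
    [0, 0, 0],
    [0, 0, 0],
    [0, 0, 0],
    [0, 0, 0],
  ],
  xyz=[
    [0, 0, 0.2],
    [0, 0, 0.4],
    [0, 0, 0.6],
    [0, 0, 0.8],
    [0, 0, 0.9],
    [0, 0, 1.0],
    [0, 0, 1.1],
    [0, 0, 1.1],
  ],
  jaw=[15, 15, 15, 15, 15, 15, 15, 15],
)

```text
time_s: 14.75
eef_pos: [0.6134, 0.1454, 0.1008]
eef_rot: [0.001, 0.002, 1.0, -0.0]
wrist_force: [-0.8, -5.4, 10.1]
opening: 0.306
grasp_force: 60.5
```

Request:
send_rows(
  dr=[
    [0, 0, 0],
    [0, 0, 0],
    [0, 0, 0],
    [0, 0, 0],
    [0, 0, 0],
    [0, 0, 0],
    [0, 0, 0],
    [0, 0, 0],
  ],
  xyz=[
    [0, 0, 0.05],
    [0, 0, 0.1],
    [0, 0, 0.15],
    [0, 0, 0.2],
    [0, 0, 0.2],
    [0, 0, 0.2],
    [0, 0, 0.2],
    [0, 0, 0.2],
  ],
  jaw=[15, 15, 15, 15, 15, 15, 15, 15],
)

```text
time_s: 15.75
eef_pos: [0.6136, 0.1453, 0.1006]
eef_rot: [0.001, 0.002, 1.0, -0.0]
wrist_force: [-6.9, -5.9, 20.9]
opening: 0.309
grasp_force: 61.3
```

```bash
python3 - <<'E'
from h import *
o=ctrl.get_obs();e=o["eef_pos"];print(e,o["wrist_force"],o["torque"],o["opening"],o["grasp_force"],o["time_s"])
s=ctrl.camera("scene")[:,:,::-1]
cv2.imwrite("pics/p8.png",cv2.convertScaleAbs(cv2.resize(s[215:325,355:485],None,fx=6,fy=5.4,interpolation=2),alpha=1.5))
E
```

```text
[0.61360664 0.14533036 0.10055097] [-6.92600791 -5.93544669 20.87336781] [-0.73360509  1.26202566  0.04884576] 0.30891462016779353 61.337841153144836 15.75
```

View pics/p8.png

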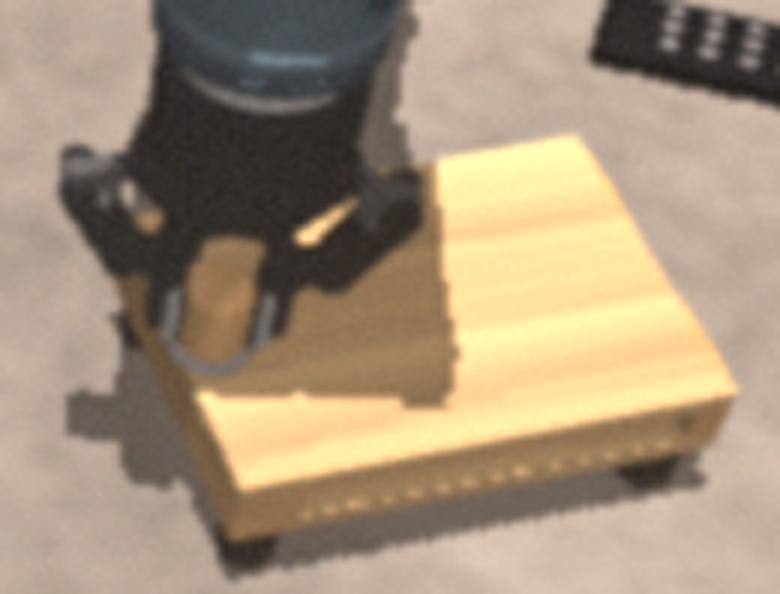

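The lid is flat on the strips, the washer (crop (215,370)) bears on it, and the load rose 10→21 N over just 0.2 mm at the expected height. Handing in while pressing.

```bash
python3 -c "
from bench import ctrl
print(ctrl.hand_in())"
```

```text
the job is handed in; nothing more can be done
None
```

The press is shut: the long bolt is through both boards with its washer on the upper board, and the gripper is still pressing it down by the knob with about 21 N. I handed the job in at about 16 s.

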